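Hang a gas cartridge in the extinguisher workshop's rack

TASK

Take the tall gas cartridge that stands on the bench and hang it in the free slot of the holding rack: keep it upright, pass its thin neck into the slot from the open front, slide it to the back of the slot and let its collar rest on the top plate, next to the cartridge that already hangs there. Leave that hanging cartridge and the short cartridge on the bench where they are.

Things in the scene. Friction and masses are not known exactly. Their poses are not given: they have to be found in the camera images.
- cartridge: Tall loose gas cartridge upright on the bench, 203 mm high, 0.25-0.5 kg, round about z (up). Heights above its foot: steel body 44 mm across to 100, shoulder to 112, thin neck 14 mm across 112-150, brass collar 48 mm across 150-158, plain round brass head 28 mm across 158-203 (grip this). Origin: centre of its foot.
- rack: Fixed rack. Origin on the bench under its centre, z up, x from open front to back. Base 150x270x8 mm, posts at the back; slotted aluminium top plate 8 mm thick, upper face at z = 185. Two slots along x, 28 wide, centred on y = +60 and -60, open at the front, closed at x = +20; lips from x = -77 to -50 flare the mouths to 65. Free slot: black dish 10 high on the base below. Hung foot: z = 35.
- hung: Cartridge just like the tall one, already hanging loosely by its collar in one of the rack's two slots, so that slot is taken and the other is free. Leave it. Origin: centre of its foot, z up.
- short: Short loose gas cartridge standing on the bench, 153 mm high: widths, neck, collar and head like the tall one, but its body is only 50 mm long. Leave it. Origin: centre of its foot, z up.
There are look-alikes about, which are no part of the job. Leave any orange look-alike of the cartridge alone.

How it is judged:
By the outcome, as a careful person would: the job done as asked, in the order asked, and still so for the second after the job is handed in, with the robot touching nothing.
It also fails if it takes over 45 s, if anything falls off the work surface, if the arm or the gripper's body presses on something with over 40 N, if the wrist force passes 120 N, or if a joint passes its speed limit or range.

ROBOT

A 7-joint arm with a two-finger parallel gripper is mounted at the origin on the work surface. World frame = base frame: x ahead of the robot, y to its left, z up, the work surface at z = 0. Lengths are in m, angles in rad, forces in N, time in s.
With the tool pointing down it reaches from about 0.4 to 0.925 m from the base axis. Payload 5.6 kg.
Tool frame: the origin (TCP) lies at the very end of the fingers, on their centre line; the grasp point (between the pads) lies 19 mm behind it; z points along the fingers, y is the direction in which the jaws open and shut (so a half turn about z gives the same grasp; the last joint's range is limited). The gripper opens to 85 mm and grips with 20 to 120 N. Pads are 22 mm wide; open, the fingers measure 114 mm over their backs; the gripper's body (76 mm by 85 mm) begins 54 mm behind the grasp point. The pads swing forward as they close: fully open they stand 13 mm farther back than shut.
Start: joints at [1.306, 0.468, -0.012, 1.603, 0.006, 1.071, -0.056], TCP at [0.143, -0.634, 0.231] pointing down, gripper open.
Joint ranges: [-2.53, 2.53], [-0.31, 2.02], [-1.57, 1.55], [0.28, 2.44], [-1.29, 4.43], [0.15, 1.84], [-2.92, 2.92]. Speed limits (rad/s): [2.57, 2.57, 3.14, 3.14, 3.14, 3.14, 3.14].

INTERFACE

Orientations are given as a unit quaternion [x, y, z, w].
In Python, from workcell import arm gives the robot as it stands.
- The arm moves only by the tool step_arm, never from a script. Its argument "motion" is one flat list of numbers, 7 for each row, row after row: the shift along the tool's x, y, z in m, then the turn, a rotation vector about the tool's x, y, z in degrees, then the finger opening in m, from 0 to 0.0854. In form: [tx, ty, tz, rx, ry, rz, fingers, tx, ty, tz, rx, ry, rz, fingers, ...]. A call has 1 to 20 rows; each row shifts and turns the commanded pose from where the row before left it, along the tool's axes as they then stand; what a row does not reach is not made up. A row lasts 1/12 s, in which the tool goes at most 41.7 mm and 7.16 degrees, less where a joint would pass 70% of its speed; a pose out of reach is approached as far as the arm can. A call is refused whole if a number of a shift passes 0.0417 or a number of a turn 7.16, either way. A call with a gripper value outside its range is refused whole. The fingers move at their own pace and stop on an object; "squeeze" is the grip in N (left out, the last holds). Time passes only in rows, so rows that do not move let the fingers close. It gives the time, the measured TCP pose, the force and the opening at its end, in the units of the state.
- arm.read_state(): the state, without advancing time (a new reading comes with each control period).
- arm.grab_frame(name): name is "side" or "top"; returns a dict with "img" (480x640x3 uint8, red, green, blue), "fovy" (degrees; the focal length in pixels is half the picture's height over the tangent of half this angle, whatever the lens; pixels are square), "cx", "cy" (the principal point, pixels), "rvec" (rotation vector, rad) and "tvec" (3), from world to camera coordinates, as OpenCV has them. Camera axes: x right, y down, z forward; pixel columns grow to the right and rows downward; lengths in m; the calibration is good to about 2 mm. A picture is of the moment at which its call begins. There is no depth.
- arm.close_job(): hands the job in, once; it reports no verdict.
The state is a dict: "time_s": time; "joint_pos": joint angles; "joint_velocities": joint speeds; "effort": joint torques, N m; "position": TCP position; "eef_rot": TCP orientation; "force": force on the tool from outside, world axes, zero at the start; "wrist_torque": the same for the moment, N m; "grip_width": finger opening in m.
Only numpy, scipy, OpenCV 4.12 (cv2) and the standard library are available. Lean on these libraries where they do the work, as an engineer would, in place of code of your own. Each camera call takes 0.05 s, during which the arm holds its last target. There are 200 camera calls.

## Working session

There is one attempt and no reset: what is moved stays moved. The work goes in short steps, Python scripts to look and compute and a tool call to move; the robot and the scene stay as the last step left them, time stands still between calls to the robot, and variables do not carry over. Pictures are saved under pics/ and viewed, about 8 in all and at most 12, crops included, and the job is handed in when it is done.

Besides the shell and the picture viewer there is one more tool, called after "Emit:" as name(argument=value, ...) on one line, values as JSON. step_arm: Moves the arm, as the interface text tells. Its arguments: {"type":"object","properties":{"motion":{"type":"array","items":{"type":"number"}},"squeeze":{"type":"number"}},"required":["motion"]}

```bash
mkdir -p pics; ls; cat > h.py <<'E'
import numpy as np, cv2
from workcell import arm
def grab(n,fn=None):
    f=arm.grab_frame(n)
    if fn: cv2.imwrite('pics/'+fn,f['img'][:,:,::-1])
    fl=240/np.tan(np.radians(f['fovy'])/2)
    f['K']=np.array([[fl,0,f['cx']],[0,fl,f['cy']],[0,0,1.]])
    f['R']=cv2.Rodrigues(np.array(f['rvec'],float))[0]; f['t']=np.array(f['tvec'],float).ravel()
    return f
def ray(f,u,v):
    d=f['R'].T@np.linalg.inv(f['K'])@[u,v,1.]; return -f['R'].T@f['t'],d/np.linalg.norm(d)
def onz(f,u,v,z):
    c,d=ray(f,u,v); return c+d*(z-c[2])/d[2]
def proj(f,P):
    p=(np.atleast_2d(P)@f['R'].T+f['t'])@f['K'].T; return p[:,:2]/p[:,2:]
E
python3 - <<'E'
from h import *
print(arm.read_state())
for n in('side','top'):
    f=grab(n,n+'1.png'); print(n,{k:f[k] for k in f if k!='img' and k not in 'KRt'},-f['R'].T@f['t'],f['R'][2])
E
```

```text
pics
{'time_s': 0.0, 'joint_pos': array([ 1.30598596,  0.46839195, -0.0116146 ,  1.60364732,  0.00599277,
        1.0713957 , -0.05630823]), 'joint_velocities': array([ 0.00012271, -0.00019613, -0.00123412,  0.00108509,  0.00037341,
       -0.00141276, -0.00019234]), 'effort': array([-1.18190434e-03, -5.32380474e+01,  2.11934937e-02, -2.51304388e+01,
        1.14236758e-02,  7.75292603e-03, -2.65746559e-05]), 'position': array([ 0.14281337, -0.63353217,  0.23031893]), 'eef_rot': array([ 9.93859513e-01,  1.10645611e-01, -1.56476187e-04, -8.90181557e-04]), 'force': array([-0.46639718, -0.21839735,  1.03483398]), 'wrist_torque': array([-0.00740813, -0.02027143, -0.04315734]), 'grip_width': 0.08526328646018184}
side {'fovy': 57.55720096355387, 'cx': 310.3083111676179, 'cy': 242.41290481754996, 'rvec': array([ 2.24437413, -0.22111099,  0.12406325]), 'tvec': array([-0.52728436,  0.10267306,  0.79594184])} [ 0.39716804 -0.64672684  0.58829916] [ 0.16486815  0.75893668 -0.62994731]
top {'fovy': 44.808896587463416, 'cx': 313.7495980076599, 'cy': 240.63541494028314, 'rvec': array([ 2.20704641, -2.17272995,  0.056556  ]), 'tvec': array([-0.02144066,  0.54651043,  1.06155588])} [ 0.48552961 -0.01906488  1.09083994] [ 0.05686652  0.00574738 -0.99836525]
```

View pics/side1.png

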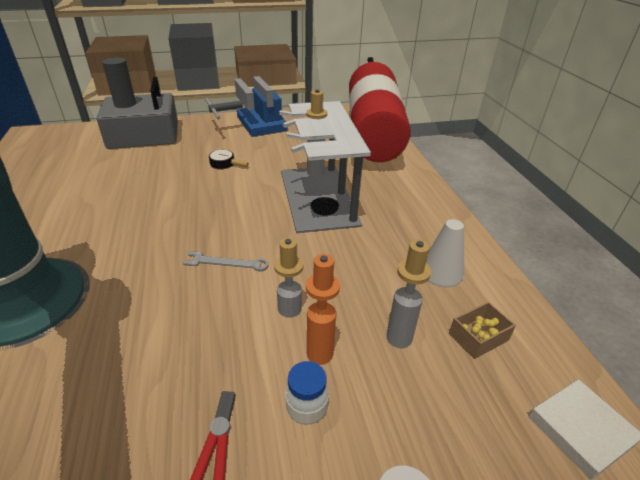

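View pics/top1.png

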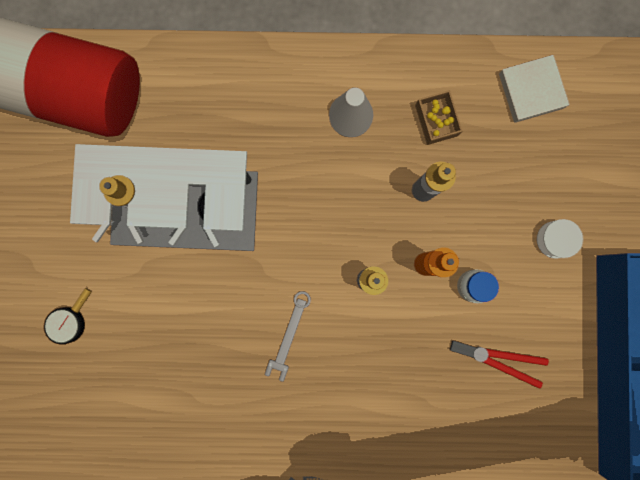

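The top view has +x up and +y left. Candidates for the cartridge:
- Brass with a long grey body: side (405,300), top (440,178). This fits as the tall one.
- Brass with a short body: side (289,280), top (373,281). This is the short one.
- Orange look-alike: side (321,310), top (438,263).
- Hung cartridge: side (317,103), top (117,190).

The free slot is the right-hand one in the top view, at about (196,205).

```bash
python3 - <<'E'
from h import *
S=grab('side');T=grab('top')
def mask(f,lo,hi,box):
    h=cv2.cvtColor(f['img'],cv2.COLOR_RGB2HSV);m=cv2.inRange(h,lo,hi);o=np.zeros_like(m);x0,y0,x1,y1=box;o[y0:y1,x0:x1]=m[y0:y1,x0:x1];return o
for nm,f,box in(('S',S,(390,230,440,290)),('T',T,(415,155,465,200))):
    m=mask(f,(15,120,60),(28,255,255),box)
    cs=max(cv2.findContours(m,0,2)[0],key=cv2.contourArea); print(nm,cv2.boundingRect(cs),cv2.contourArea(cs))
# plate
h=cv2.cvtColor(T['img'],cv2.COLOR_RGB2HSV)
print(h[200,160],h[215,230],h[170,90],h[240,150],h[80,10])
m=mask(T,(0,0,140),(180,60,255),(55,138,262,255))
cs=max(cv2.findContours(m,0,2)[0],key=cv2.contourArea)
ap=cv2.approxPolyDP(cs,2.5,True)[:,0]
for p in ap: print(p,onz(T,*p.astype(float),.185).round(4)[:2])
a=cv2.resize(S['img'][215:355,360:460],None,fx=4,fy=4,interpolation=2)
b=cv2.resize(T['img'][150:215,400:470],None,fx=5,fy=5,interpolation=2)
c=cv2.resize(T['img'][135:260,60:265],None,fx=3,fy=3,interpolation=2)
o=np.zeros((560,790,3),np.uint8);o[:,:400]=a;o[:325,410:760]=b
cv2.imwrite('pics/c1.png',o[:,:,::-1]);cv2.imwrite('pics/c2.png',c[:,:,::-1])
E
```

```text
S (397, 240, 33, 45) 928.5
T (415, 155, 50, 45) 1765.0
[ 39  14 183] [ 49  11 186] [ 37  13 179] [ 26  16 109] [ 20  42 171]
[ 75 145] [0.6823 0.3649]
[ 70 222] [0.5604 0.3679]
[100 224] [0.558  0.3208]
[ 93 240] [0.5328 0.3308]
[ 96 241] [0.5313 0.3261]
[108 224] [0.5582 0.3083]
[110 204] [0.5897 0.3063]
[ 98 184] [0.6209 0.3263]
[102 178] [0.6305 0.3203]
[115 174] [0.6371 0.3001]
[128 177] [0.6327 0.2795]
[135 185] [0.6202 0.268 ]
[134 197] [0.6013 0.269 ]
[128 204] [0.5901 0.278 ]
[127 225] [0.5571 0.2785]
[137 243] [0.5291 0.2619]
[141 240] [0.5339 0.2558]
[133 226] [0.5556 0.269 ]
[177 227] [0.5551 0.2001]
[168 242] [0.5315 0.2135]
[173 244] [0.5285 0.2056]
[185 227] [0.5553 0.1876]
[188 183] [0.6246 0.1849]
[206 185] [0.6219 0.1565]
[203 227] [0.5558 0.1595]
[214 246] [0.5263 0.1415]
[218 243] [0.5311 0.1354]
[210 230] [0.5512 0.1484]
[212 228] [0.5544 0.1454]
[242 229] [0.5536 0.0984]
[246 151] [0.6767 0.095 ]
```

View pics/c1.png

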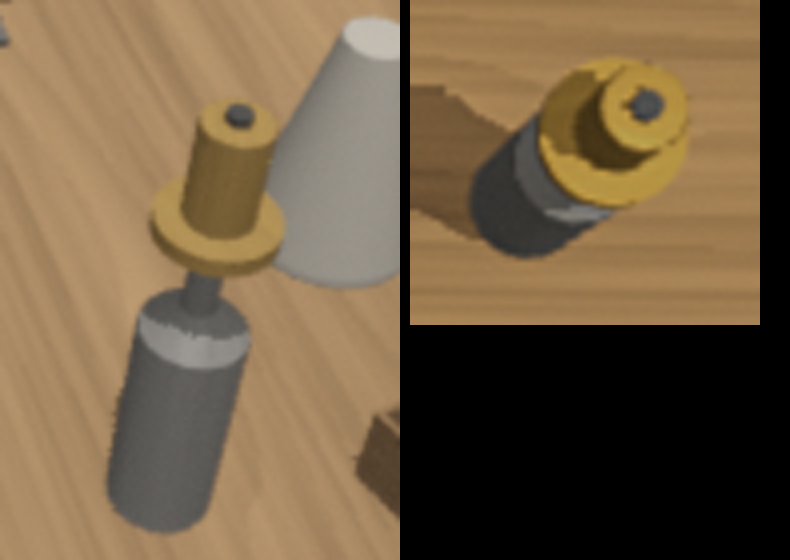

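View pics/c2.png

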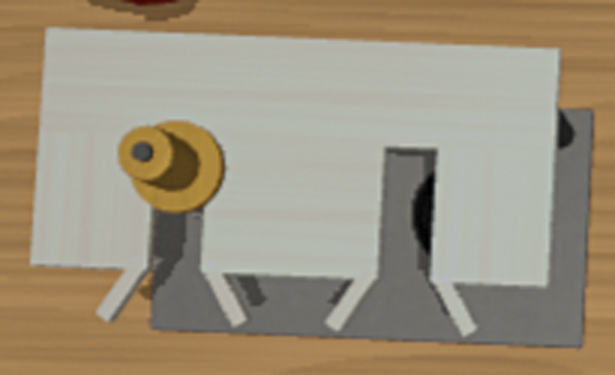

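The crop confirms it: brass head and collar with a long grey body, so this is the tall cartridge. The free slot is the right-hand one, with the dish below it. Next I compute positions and check the blue object at the right edge of the top view, since it is near the arm's path.

```bash
python3 - <<'E'
from h import *
S=grab('side');T=grab('top')
def tri(a,b):
    c1,d1=ray(S,*a);c2,d2=ray(T,*b)
    s=np.linalg.lstsq(np.c_[d1,-d2],c2-c1,rcond=None)[0];p,q=c1+d1*s[0],c2+d2*s[1];return (p+q)/2,np.linalg.norm(p-q)
print('head tri',tri((419.5,244.3),(447,171)))
print('T head',onz(T,447,171,.203),'T collar',onz(T,440.8,176.4,.158))
print('S head',onz(S,419.5,244.3,.203),'S collar',onz(S,414.3,270,.158))
print('hung T collar',onz(T,119,190.3,.193))
ang=np.radians(-1.45);ex=np.array([np.cos(ang),np.sin(ang)]);ey=np.array([-ex[1],ex[0]])
fm=np.array([.557,.2332])
for x in(-120,-77,-50,0,12,13,20):print(x,(fm+ex*(x+50)/1e3-ey*.06).round(4))
def at(p): return proj(S,[*p,.185])
# side check of plate corners & slot end
o=fm+ex*.05
for x,y in((-50,135),(-50,-135),(72,-135),(20,-74),(20,-46)): print((x,y),proj(S,[*(o+ex*x/1e3+ey*y/1e3),.185]).round(1),proj(T,[*(o+ex*x/1e3+ey*y/1e3),.185]).round(1))
s=cv2.resize(S['img'][85:235,250:400],None,fx=3,fy=3,interpolation=2)
b=cv2.resize(T['img'][240:480,540:640],None,fx=2,fy=2)
o=np.zeros((480,660,3),np.uint8);o[:450,:450]=s;o[:,455:655]=b
cv2.imwrite('pics/c3.png',o[:,:,::-1])
E
```

```text
head tri (array([ 0.64627009, -0.21666153,  0.20454884]), np.float64(0.00026020026702610065))
T head [ 0.64642583 -0.21695828  0.203     ] T collar [ 0.64564411 -0.21702173  0.158     ]
S head [ 0.64741545 -0.21493275  0.203     ] S collar [ 0.64589673 -0.21887657  0.158     ]
hung T collar [0.61035559 0.2901445  0.193     ]
-120 [0.4855 0.175 ]
-77 [0.5285 0.1739]
-50 [0.5555 0.1732]
0 [0.6055 0.172 ]
12 [0.6175 0.1717]
13 [0.6185 0.1716]
20 [0.6255 0.1714]
(-50, 135) [[289.5 103.5]] [[ 69.9 222. ]]
(-50, -135) [[309.1 156.4]] [[242.1 229. ]]
(72, -135) [[369.9 151.9]] [[245.9 151.7]]
(20, -74) [[337.3 140. ]] [[205.5 183. ]]
(20, -46) [[334.3 134.1]] [[187.7 182.2]]
```

View pics/c3.png

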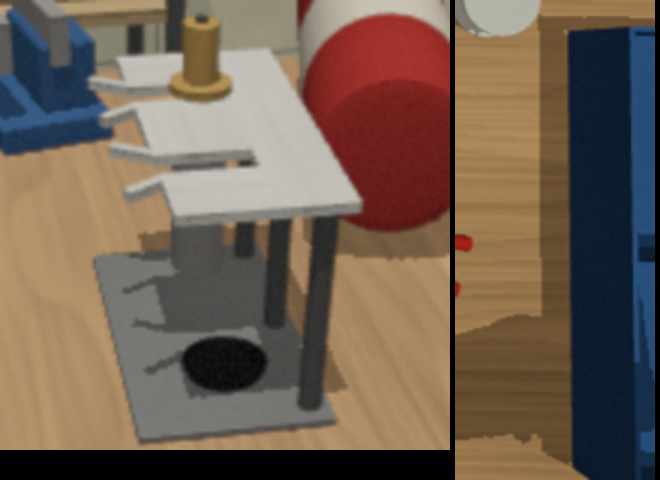

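The blue box is a toolbox about 0.11 m high, so I will pass above it. The slot and plate corners predicted from the top view match the side view to within 2 px. The cartridge is at (0.646, -0.217). First I lift, square the yaw, and move above it.

Emit:
step_arm(motion=[0,0,-0.037,0,0,6.35,0.085,0,0,-0.037,0,0,6.35,0.085,0,0,-0.037,0,0,0,0.085,0,0,-0.037,0,0,0,0.085,0.028,-0.023,0,0,0,0,0.085,0.028,-0.023,0,0,0,0,0.085,0.028,-0.023,0,0,0,0,0.085,0.028,-0.023,0,0,0,0,0.085,0.028,-0.023,0,0,0,0,0.085,0.028,-0.023,0,0,0,0,0.085,0.028,-0.023,0,0,0,0,0.085,0.028,-0.023,0,0,0,0,0.085,0.028,-0.023,0,0,0,0,0.085,0.028,-0.023,0,0,0,0,0.085,0.028,-0.023,0,0,0,0,0.085,0.028,-0.023,0,0,0,0,0.085,0.028,-0.023,0,0,0,0,0.085,0.028,-0.023,0,0,0,0,0.085,0.028,-0.023,0,0,0,0,0.085,0.028,-0.023,0,0,0,0,0.085], squeeze=50)

```text
time_s: 1.97
position: [0.592, -0.2648, 0.3793]
eef_rot: [1.0, -0.0, -0.0, 0.0]
force: [0.9, -0.4, -0.2]
grip_width: 0.0852
```

Emit:
step_arm(motion=[0.027,-0.024,0,0,0,0,0.085,0.027,-0.024,0,0,0,0,0.085,0,0,0.04,0,0,0,0.085,0,0,0.04,0,0,0,0.085,0,0,0.04,0,0,0,0.085,0,0,0,0,0,0,0.085,0,0,0,0,0,0,0.085])

```text
time_s: 2.55
position: [0.6438, -0.218, 0.2575]
eef_rot: [1.0, -0.0, -0.002, -0.001]
force: [-0.1, -0.1, 1.7]
grip_width: 0.0849
```

```bash
python3 - <<'E'
from h import *
s=arm.read_state();print(s['position'],s['joint_pos'].round(2))
S=grab('side');T=grab('top')
a=S['img'][120:360,300:500];b=T['img'][100:260,380:500]
o=np.zeros((480,770,3),np.uint8);o[:,:400]=cv2.resize(a,None,fx=2,fy=2);o[:480,405:765]=cv2.resize(b,None,fx=3,fy=3)
cv2.imwrite('pics/c4.png',o[:,:,::-1])
E
```

```text
[ 0.64381764 -0.21795562  0.2575416 ] [ 0.44  0.52 -0.24  1.48  0.13  1.17 -1.39]
```

View pics/c4.png

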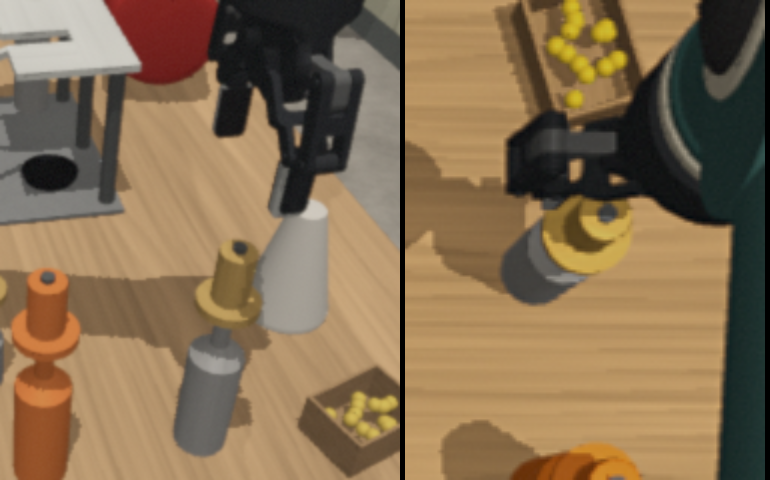

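Before descending I compare the fingertips seen in the images with the projected TCP.

```bash
python3 - <<'E'
from h import *
S=grab('side');T=grab('top')
P=arm.read_state()['position']
for dy in(-.05,0,.05):
    for z in (.27,.33): print(dy,z,proj(S,[P[0],P[1]+dy,z]).round(1),proj(T,[P[0],P[1]+dy,z]).round(1))
E
```

```text
-0.05 0.27 [[445.7 229.1]] [[493.9 163.1]]
-0.05 0.33 [[456.8 186.6]] [[507.8 154.5]]
0 0.27 [[428.8 206.1]] [[458.7 162.6]]
0 0.33 [[438.  165.1]] [[469.8 153.9]]
0.05 0.27 [[414.1 186. ]] [[423.5 162.1]]
0.05 0.33 [[421.7 146.4]] [[431.8 153.4]]
```

The fingertips agree. I descend with a 2 mm correction in x and 1 mm in y, then close.

Emit:
step_arm(motion=[0.002,-0.001,0.02,0,0,0,0.085,0,0,0.025,0,0,0,0.085,0,0,0.025,0,0,0,0.085,0,0,0.021,0,0,0,0.085,0,0,0,0,0,0,0.085,0,0,0,0,0,0,0.055,0,0,0,0,0,0,0.04,0,0,0,0,0,0,0.02,0,0,0,0,0,0,0.015,0,0,0,0,0,0,0.015,0,0,0,0,0,0,0.015,0,0,0,0,0,0,0.015], squeeze=50)

```text
time_s: 3.75
position: [0.648, -0.217, 0.1701]
eef_rot: [1.0, 0.0, 0.001, 0.0]
force: [-0.9, 0.7, 6.4]
grip_width: 0.027
```

Emit:
step_arm(motion=[0,0,-0.01,0,0,0,0.015,0,0,-0.02,0,0,0,0.015,0,0,-0.03,0,0,0,0.015,0,0,-0.04,0,0,0,0.015,0,0,-0.04,0,0,0,0.015,0,0,-0.04,0,0,0,0.015,0,0,-0.04,0,0,0,0.015,0,0,-0.03,0,0,0,0.015,0,0,0,0,0,0,0.015,0,0,0,0,0,0,0.015,0,0,0,0,0,0,0.015])

```text
time_s: 4.67
position: [0.646, -0.217, 0.4164]
eef_rot: [1.0, 0.0, -0.002, -0.0]
force: [0.1, 0.1, -3.8]
grip_width: 0.0268
```

```bash
python3 - <<'E'
from h import *
s=arm.read_state();print(s['position'],s['force'],s['grip_width'])
S=grab('side')
cv2.imwrite('pics/c5.png',cv2.resize(S['img'][60:300,320:540],None,fx=2.5,fy=2.5)[:,:,::-1])
for z in(.0,.1,.15,.158):
    p=s['position'].copy();p[2]=p[2]-.170+z;print(z,((proj(S,p)-[320,60])*2.5).round(0))
E
```

```text
[ 0.64604363 -0.21695524  0.41642661] [ 0.11813368  0.07334109 -3.78397316] 0.026809366048349582
0.0 [[262. 400.]]
0.1 [[299. 230.]]
0.15 [[322. 129.]]
0.158 [[326. 111.]]
```

View pics/c5.png

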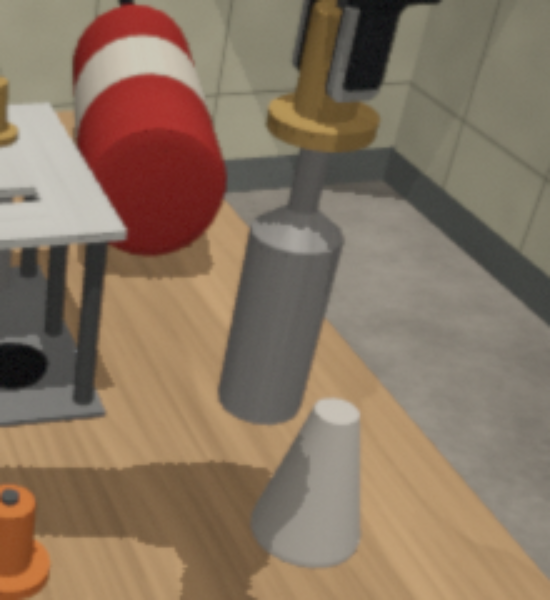

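The cartridge is held upright and the foot and collar project where expected, so TCP minus foot is about 0.170 m. I carry it to a point in front of the free slot.

Emit:
step_arm(motion=[-0.008,-0.018,0,0,0,0,0.015,-0.0134,-0.0327,0,0,0,0,0.015,-0.0134,-0.0327,0,0,0,0,0.015,-0.0134,-0.0327,0,0,0,0,0.015,-0.0134,-0.0327,0,0,0,0,0.015,-0.0134,-0.0327,0,0,0,0,0.015,-0.0134,-0.0327,0,0,0,0,0.015,-0.0134,-0.0327,0,0,0,0,0.015,-0.0134,-0.0327,0,0,0,0,0.015,-0.0134,-0.0327,0,0,0,0,0.015,-0.0134,-0.0327,0,0,0,0,0.015,-0.0134,-0.0327,0,0,0,0,0.015,-0.006,-0.014,0,0,0,0,0.015,0,0,0.02,0,0,0,0.015,0,0,0.03,0,0,0,0.015,0,0,0.03,0,0,0,0.015,0,0,0.02,0,0,0,0.015,0,0,0,0,0,0,0.015,0,0,0,0,0,0,0.015])

```text
time_s: 6.3
position: [0.4844, 0.174, 0.3165]
eef_rot: [1.0, 0.0, -0.002, 0.001]
force: [0.9, 0.5, -2.3]
grip_width: 0.0267
```

Emit:
step_arm(motion=[0.001,0,0.025,0,0,0,0.015,0,0,0.03,0,0,0,0.015,0,0,0.026,0,0,0,0.015,0,0,0.02,0,0,0,0.015,0,0,0,0,0,0,0.015,0,0,0,0,0,0,0.015,0,0,0,0,0,0,0.015])

```text
time_s: 6.88
position: [0.4879, 0.1753, 0.2194]
eef_rot: [1.0, -0.0, 0.002, -0.001]
force: [0.6, -0.1, -2.6]
grip_width: 0.0266
```

```bash
python3 - <<'E'
from h import *
s=arm.read_state();p=s['position'];print(p,s['force'])
S=grab('side');T=grab('top')
x0,y0=200,60
cv2.imwrite('pics/c6.png',cv2.resize(S['img'][y0:y0+200,x0:x0+220],None,fx=3,fy=3,interpolation=2)[:,:,::-1])
for z in(0,.1,.15,.158):
    print(z,((proj(S,[p[0],p[1],p[2]-.17+z])-[x0,y0])*3).round(0))
E
```

```text
[0.48794543 0.17531975 0.21935075] [ 0.5911002  -0.09071077 -2.55910344]
0 [[218. 412.]]
0.1 [[213. 291.]]
0.15 [[209. 225.]]
0.158 [[209. 213.]]
```

View pics/c6.png

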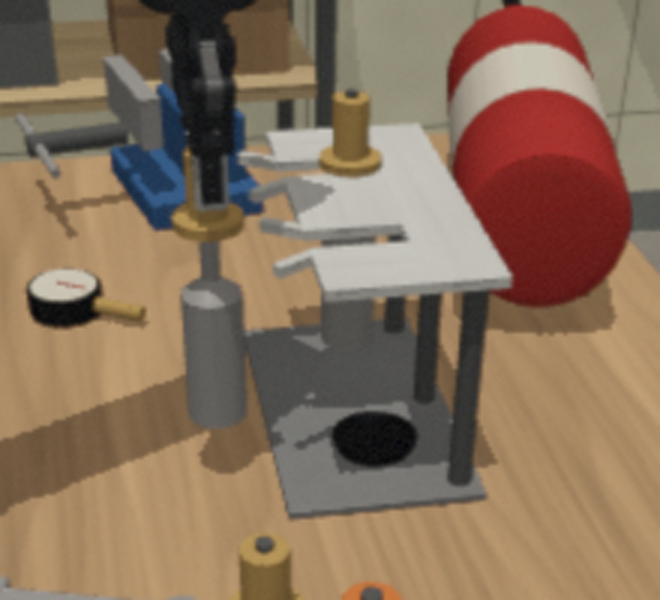

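Collar and neck line up as predicted. I slide it into the slot with the collar about 11 mm above the plate.

Emit:
step_arm(motion=[0.01,0.0003,0.003,0,0,0,0.015,0.012,0.0003,0,0,0,0,0.015,0.012,0.0004,0,0,0,0,0.015,0.012,0.0004,0,0,0,0,0.015,0.012,0.0004,0,0,0,0,0.015,0.012,0.0004,0,0,0,0,0.015,0.012,0.0003,0,0,0,0,0.015,0.012,0.0003,0,0,0,0,0.015,0.012,0.0003,0,0,0,0,0.015,0.01,0.0003,0,0,0,0,0.015,0.006,0,0,0,0,0,0.015,0,0,0,0,0,0,0.015,0,0,0,0,0,0,0.015,0,0,0,0,0,0,0.015])

```text
time_s: 8.15
position: [0.6079, 0.1715, 0.2142]
eef_rot: [1.0, 0.0, -0.0, 0.0]
force: [-1.1, 0.7, -3.7]
grip_width: 0.027
```

```bash
python3 - <<'E'
from h import *
s=arm.read_state();p=s['position'];print(p,s['force'],s['wrist_torque'])
S=grab('side');T=grab('top')
x0,y0=260,60
o=np.zeros((540,790,3),np.uint8)
o[:,:420]=cv2.resize(S['img'][y0:y0+180,x0:x0+140],None,fx=3,fy=3,interpolation=2)
o[:480,425:785]=cv2.resize(T['img'][120:280,130:250],None,fx=3,fy=3)
cv2.imwrite('pics/c7.png',o[:,:,::-1])
for z in(0,.15):
    print(z,((proj(S,[p[0],p[1],p[2]-.17+z])-[x0,y0])*3).round(0))
E
```

```text
[0.60790063 0.17146796 0.21420077] [-1.14371206  0.74844069 -3.68370618] [0.05329225 0.06410495 0.04423716]
0 [[196. 405.]]
0.15 [[203. 221.]]
```

View pics/c7.png

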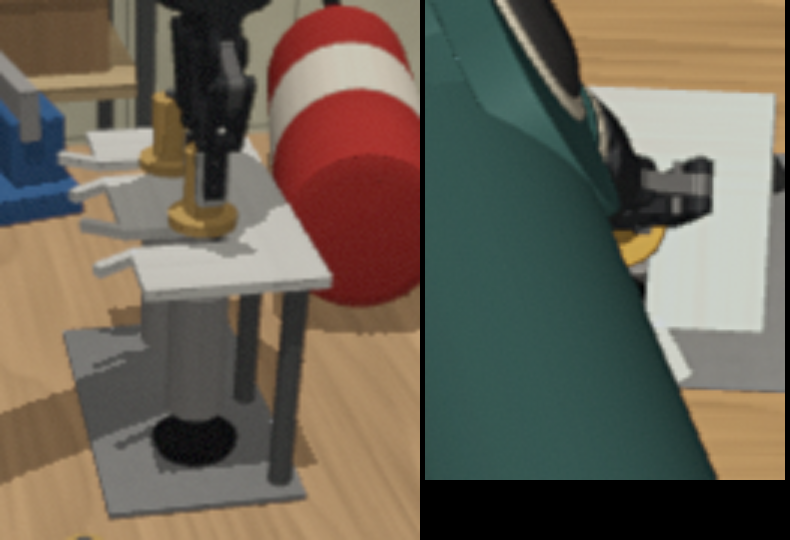

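The neck is in the slot, and the forces show only the cartridge's weight. Next I ease it to the back.

Emit:
step_arm(motion=[0.003,0,0,0,0,0,0.015,0.003,0,0,0,0,0,0.015,0.002,0,0,0,0,0,0.015,0,0,0,0,0,0,0.015,0,0,0,0,0,0,0.015])

```text
time_s: 8.67
position: [0.6166, 0.1712, 0.2142]
eef_rot: [1.0, -0.0, -0.0, 0.0]
force: [0.2, -0.1, -3.4]
grip_width: 0.0268
```

Emit:
step_arm(motion=[0.001,0,0,0,0,0,0.015,0,0,0.003,0,0,0,0.015,0,0,0.002,0,0,0,0.015,0,0,0.0015,0,0,0,0.015,0,0,0.001,0,0,0,0.015,0,0,0,0,0,0,0.015,0,0,0,0,0,0,0.015])

```text
time_s: 9.25
position: [0.6174, 0.1712, 0.2066]
eef_rot: [1.0, 0.0, -0.0, 0.0]
force: [-0.4, 0.3, -2.6]
grip_width: 0.0265
```

Emit:
step_arm(motion=[0,0,0.001,0,0,0,0.015,0,0,0.001,0,0,0,0.015,0,0,0,0,0,0,0.015,0,0,0,0,0,0,0.015])

```text
time_s: 9.58
position: [0.6177, 0.1713, 0.2051]
eef_rot: [1.0, 0.0, 0.0, -0.0]
force: [-0.5, -0.2, -0.1]
grip_width: 0.027
```

The wrist load has dropped to zero, so the collar has reached the plate. I press down slightly more, then open gently.

Emit:
step_arm(motion=[0,0,0.0007,0,0,0,0.015,0,0,0,0,0,0,0.015,0,0,0,0,0,0,0.03,0,0,0,0,0,0,0.04,0,0,0,0,0,0,0.06,0,0,0,0,0,0,0.085,0,0,0,0,0,0,0.085,0,0,0,0,0,0,0.085,0,0,0,0,0,0,0.085], squeeze=20)

```text
time_s: 10.33
position: [0.6175, 0.1713, 0.204]
eef_rot: [1.0, 0.0, -0.0, 0.0]
force: [-0.4, 1.1, 0.3]
grip_width: 0.0851
```

Released. I go straight up, then back toward the base side to clear the view.

Emit:
step_arm(motion=[0,0,-0.015,0,0,0,0.085,0,0,-0.03,0,0,0,0.085,0,0,-0.035,0,0,0,0.085,0,0,-0.035,0,0,0,0.085,0,0,-0.035,0,0,0,0.085,0,0.03,-0.02,0,0,0,0.085,0,0.038,0,0,0,0,0.085,0,0.038,0,0,0,0,0.085,0,0.038,0,0,0,0,0.085,0,0.038,0,0,0,0,0.085,0,0.038,0,0,0,0,0.085,0,0.038,0,0,0,0,0.085,0,0.03,0,0,0,0,0.085,0,0.015,0,0,0,0,0.085,0,0,0,0,0,0,0.085])

```text
time_s: 11.58
position: [0.617, -0.1368, 0.3736]
eef_rot: [1.0, -0.004, -0.0, 0.001]
force: [0.1, -0.3, -0.1]
grip_width: 0.0851
```

```bash
python3 - <<'E'
from h import *
s=arm.read_state();print(s['time_s'],s['position'],s['force'])
S=grab('side');T=grab('top')
o=np.zeros((600,790,3),np.uint8)
o[:,:390]=cv2.resize(S['img'][60:260,260:390],None,fx=3,fy=3,interpolation=2)
o[:300,395:787]=cv2.resize(T['img'][120:270,60:256],None,fx=2,fy=2)
o[300:594,395:787]=cv2.resize(S['img'],(392,294))
cv2.imwrite('pics/c8.png',o[:,:,::-1])
print(proj(T,[[.6175,.1713,.193],[.6175,.1713,.238]]))
E
```

```text
11.5833 [ 0.61699377 -0.13682878  0.37357712] [ 0.06241404 -0.26993624 -0.06405479]
[[195.45366454 186.88213993]
 [189.12629827 182.33952522]]
```

View pics/c8.png

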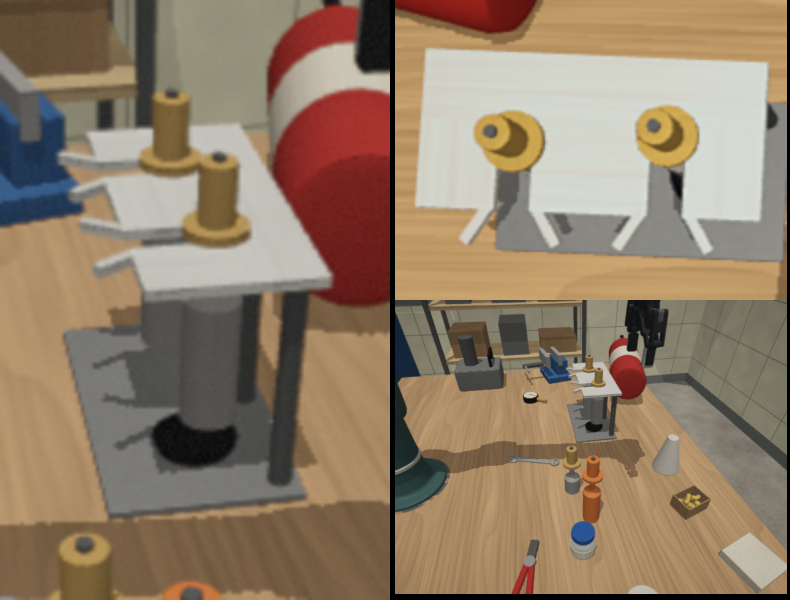

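The cartridge hangs upright at the back of the free slot. Its head shows at top pixel (189,183), against (189,182) predicted. The hung, short and orange cartridges have not moved, so I hand in.

```bash
python3 -c "
from workcell import arm
print(arm.close_job())"
```

```text
the job is handed in; nothing more can be done
None
```

The tall cartridge now hangs by its collar at the back of the free slot, next to the one already there. I handed the job in at about 11.7 s on the robot's clock, with the gripper open and well clear.

- **Moves:** I gripped it by the brass head, lifted it upright and slid the neck in from the open front. I lowered it until the wrist load fell to zero, released it, then went straight up and away.
- **Final pictures:** The cartridge stands upright, with its collar flat on the plate. Its head is within about 1–2 px (2–3 mm) of where I predicted. The hung, short and orange cartridges look unmoved.
- **Forces:** The readings I saw never went above about 7 N.
- **Disagreement:** The tool sat up to about 4 mm off its commanded height during the grasp, so I used the measured pose from then on.
- **Not confirmed:** I felt no contact with the slot's closed end. By my measurements the neck stopped about 1 mm short of it, which is within the camera error.

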